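Feed two instrument cases down their roller chutes

TASK

Push the blue case and the yellow case along the bench, flat and latch end first, each over the far edge into the roller chute of its own colour, so that both run down and lie flat and square against the end stops. Leave the lens canister, the loupe, the key stand and the lens tray where they are.

Things in the scene. Friction and masses are not known exactly. Their poses are not given: they have to be found in the camera images.
- case_blue: closed hard instrument case, blue plastic, 140 long (x) x 96 wide (y) x 50 mm high, 0.35 to 0.7 kg; too wide to pinch from above, no raised handle. Origin: centre of its underside; +x points to the end with two black latches, z up. It slides flat on the bench with friction about 0.6; so does a finger on its side.
- case_yellow: closed hard instrument case, yellow plastic, 140 long (x) x 96 wide (y) x 50 mm high, 0.35 to 0.7 kg; too wide to pinch from above, no raised handle. Origin: centre of its underside; +x points to the end with two black latches, z up. It slides flat on the bench with friction about 0.6; so does a finger on its side.
- case_blue_front (a point): lower edge of the blue case's latch end, 70 mm along +x from its origin
- case_yellow_front (a point): lower edge of the yellow case's latch end, 70 mm along +x from its origin
- chute_blue: fixed gravity roller chute with blue sides, hung on the bench's far edge, sloping 8 degrees down away from the robot. Origin: middle of its mouth, on the bench edge at bench-top height; x points down the lane (level), y across, z up. Guides stand 108 mm apart inside, 27 mm above the rollers, flaring to 142 mm at the mouth; nothing of it stands over the bench. 20 mm rollers every 30 mm.
- chute_yellow: fixed gravity roller chute with yellow sides, hung on the bench's far edge, sloping 8 degrees down away from the robot. Origin: middle of its mouth, on the bench edge at bench-top height; x points down the lane (level), y across, z up. Guides stand 108 mm apart inside, 27 mm above the rollers, flaring to 142 mm at the mouth; nothing of it stands over the bench. 20 mm rollers every 30 mm.
- chute_blue_crest (a point): middle of the top of the blue chute's first roller, level with the bench and 14 mm beyond its edge: a case tips onto the slope when its middle passes here and, pushed some 25 mm further, runs down by itself within 2 s
- chute_yellow_crest (a point): middle of the top of the yellow chute's first roller, level with the bench and 14 mm beyond its edge: a case tips onto the slope when its middle passes here and, pushed some 25 mm further, runs down by itself within 2 s
- chute_blue_mid (a point): mid-lane point at roller height on the blue chute, 103 mm beyond the bench edge and 13 mm below the bench top. The upright end stop stands 281 mm beyond the edge, 38 mm below the bench top; a case resting against it has its origin 212 mm beyond the edge, 28 mm down
- chute_yellow_mid (a point): mid-lane point at roller height on the yellow chute, 103 mm beyond the bench edge and 13 mm below the bench top. The upright end stop stands 281 mm beyond the edge, 38 mm below the bench top; a case resting against it has its origin 212 mm beyond the edge, 28 mm down
- canister: loose upright round lens canister, black with an aluminium cap, 42 mm diameter, 62 mm high, 0.25 kg; it stands near the bench edge between the two chute mouths. Origin: centre of its underside. To be left alone.
- loupe: loose black eye loupe standing on the bench on the robot's side of the cases, round, 48 mm diameter, 40 mm high, 0.15 kg. Origin: centre of its underside. To be left alone.
- key_stand: loose dark steel block 50 (x) x 120 (y) x 36 mm with four T-handle keys, red bars along x up to 91 mm high, 0.8 kg; it stands on the robot's side of the cases. Origin: centre of its underside. To be left alone.
- lens_tray: loose grey tray 75 (x) x 110 (y) x 26 mm with mounted lenses, 0.5 kg; it stands on the robot's side of the cases. Origin: centre of its underside. To be left alone.
Not all that is in view belongs to the job. What is meant by the case_yellow is not white, and is the smaller of those in its own colour. Of the things that look like the case_blue, the largest one is meant.

How it is judged (in metres and radians):
At the end, for the whole second after the job is handed in: Each case rests in the chute of its own colour, latch end foremost, within about 12 mm of the end stop and 15 mm of the lane's middle, flat on the rollers, square within 11 degrees; canister, loupe, key stand and lens tray stay within 12 mm of where they began (x of case_blue_front in the frame of chute_blue above 0.269 m and x of case_blue in the frame of chute_blue between 0.2 and 0.223 m and y of case_blue in the frame of chute_blue between -0.015 and 0.015 m and z of case_blue in the frame of chute_blue between -0.038 and -0.018 m and angle between each of case_blue, case_yellow's own z axis and vertical below 0.2 rad and angle between the x axis of case_blue and the x axis of chute_blue, either way round below 0.24 rad and linear speed of each of case_blue, case_yellow below 0.02 m/s and x of case_yellow_front in the frame of chute_yellow above 0.269 m and x of case_yellow in the frame of chute_yellow between 0.2 and 0.223 m and y of case_yellow in the frame of chute_yellow between -0.015 and 0.015 m and z of case_yellow in the frame of chute_yellow between -0.038 and -0.018 m and angle between the x axis of case_yellow and the x axis of chute_yellow, either way round below 0.24 rad and distance of each of canister, key_stand, lens_tray, loupe from where it was at the start of the episode below 0.012 m); the robot touches nothing.
It fails at once if the lens canister is moved by more than 12 mm or tipped (distance of canister from where it was at the start of the episode above 0.012 m or angle between canister's own z axis and vertical above 0.3 rad).
It fails at once if the stand of T-handle keys is moved by more than 12 mm or tipped (distance of key_stand from where it was at the start of the episode above 0.012 m or angle between key_stand's own z axis and vertical above 0.3 rad).
It fails at once if the lens tray is moved by more than 12 mm or tipped (distance of lens_tray from where it was at the start of the episode above 0.012 m or angle between lens_tray's own z axis and vertical above 0.3 rad).
It fails at once if the loupe is moved by more than 12 mm or tipped (distance of loupe from where it was at the start of the episode above 0.012 m or angle between loupe's own z axis and vertical above 0.3 rad).
It fails at once if a case is tipped up or over by more than 25 degrees (angle between any of case_blue, case_yellow's own z axis and vertical above 0.44 rad).
It also fails if it takes over 72 s, if anything falls off the work surface, if the arm or the gripper's body presses on something with over 40 N, if the wrist force passes 120 N, or if a joint passes its speed limit or range.

ROBOT

A 6-joint arm with a two-finger parallel gripper is mounted at the origin on the work surface. World frame = base frame: x ahead of the robot, y to its left, z up, the work surface at z = 0. Lengths are in mm, angles in degrees, forces in N, time in s.
With the tool pointing down it reaches from about 325 to 775 mm from the base axis. Payload 5.5 kg.
Tool frame: the origin (TCP) lies midway between the tips of the shut fingers; the grasp point (between the pads) lies 19 mm behind it; z points along the fingers, y is the line along which they close (so a half turn about z gives the same grasp; the last joint's range is limited). The gripper opens to 85 mm and grips with 20 to 120 N. Pads are 22 mm wide; open, the fingers measure 114 mm over their backs; the gripper's body (76 mm by 85 mm) begins 54 mm behind the grasp point. The pads swing forward as they close: fully open they stand 13 mm farther back than shut.
Start: joints at [63.157, 5.22, 70.514, -0, 104.267, -3.249], TCP at [240.162, 549.854, 231.275] pointing down, gripper open.
Joint ranges: [-164.24, 164.24], [-49.07, 125.15], [9.68, 141.18], [-86.29, 266.29], [3.28, 154.24], [-151.56, 151.56]. Speed limits (degrees/s): [147.25, 147.25, 172.46, 180, 180, 180].

INTERFACE

Orientations are given as [roll, pitch, yaw] about the fixed x, y, z axes, in that order (R = Rz(yaw) Ry(pitch) Rx(roll)).
In Python, from plant import ctrl gives the robot as it stands.
- The arm moves only by the shell command python3 -m creep 'ROWS' [OPENING] [FORCE]. ROWS is a JSON object of lists of equal length, an entry for each row: "dp": the shift along the tool's x, y, z in mm, a list of three; "twist": the turn, a rotation vector about the tool's x, y, z in rad, a list of three. In form: {"dp": [[x, y, z], ...], "twist": [[ax, ay, az], ...]}. A call has 1 to 8 rows; each row shifts and turns the commanded pose from where the row before left it, along the tool's axes as they then stand; what a row does not reach is not made up. A row lasts 1/12 s, in which the tool goes at most 41.7 mm and 7.16 degrees, less where a joint would pass 70% of its speed; a pose out of reach is approached as far as the arm can. A call with a gripper value outside its range is refused whole. OPENING is the closure, from 0 (fully open) to 1 (shut), set as the call begins (- or left out, the last holds). The fingers move at their own pace and stop on an object; FORCE is the grip in N (left out, the last holds). Time passes only in rows, so rows that do not move let the fingers close. It gives the time, the measured TCP pose, the force, the opening and the grip force at its end, in the units of the state.
- ctrl.state(): the state, without advancing time (a new reading comes with each control period).
- ctrl.snapshot(name): name is "scene" or "top" or "wrist"; returns the picture (384x512x3 uint8, red, green, blue); there is no depth.
- ctrl.camera_params(name): a dict with "camera_matrix" (3x3 intrinsics, pixels), "R" (3x3) and "t" (3): a world point X has camera coordinates R X + t. Camera axes: x right, y down, z forward; pixel columns grow to the right and rows downward; lengths in mm; the calibration is good to about 2 mm. A picture is of the moment at which its call begins: read the wrist's pose just before it. camera_params takes no time and is no camera call; for the wrist camera it gives the pose at the moment of the call.
- ctrl.job_done(): hands the job in; it is judged then, once.
The state is a dict: "time": time; "joint_pos": joint angles; "joint_velocities": joint speeds; "tau": joint torques, N m; "tcp_pos": TCP position; "tool_rot": TCP orientation; "force": force on the tool from outside, world axes, zero at the start; "ft_torque": the same for the moment, N m; "finger_gap": finger opening in mm; "grasp_force": force on a finger pad.
Only numpy, scipy, OpenCV 4.12 (cv2) and the standard library are available. Lean on these libraries where they do the work, as an engineer would, in place of code of your own. Each camera call takes 0.05 s, during which the arm holds its last target. There are 200 camera calls.

## Working session

There is one attempt and no reset: what is moved stays moved. The work goes in short steps, Python scripts to look and compute and a shell command to move; the robot and the scene stay as the last step left them, time stands still between calls to the robot, and variables do not carry over. Pictures are saved under pics/ and viewed, at most 10 in all, crops included, and the job is handed in when it is done.

```bash
mkdir -p pics
python3 - <<'E'
from plant import ctrl
import cv2,numpy as np
for n in("top","scene"):
    im=ctrl.snapshot(n); cv2.imwrite(f"pics/{n}0.png",cv2.resize(im[:,:,::-1],(800,600),interpolation=cv2.INTER_CUBIC))
    cv2.imwrite(f"pics/{n}_raw.png",im[:,:,::-1])
    p=ctrl.camera_params(n);print(n,{k:np.round(v,3).tolist() for k,v in p.items()})
s=ctrl.state();print(s)
E
```

```text
top {'camera_matrix': [[413.628, 0.0, 256.343], [0.0, 413.628, 190.031], [0.0, 0.0, 1.0]], 'R': [[-0.019, -1.0, 0.002], [-0.994, 0.019, -0.11], [0.11, -0.004, -0.994]], 't': [57.529, 538.368, 1372.068]}
scene {'camera_matrix': [[354.344, 0.0, 256.623], [0.0, 354.344, 191.346], [0.0, 0.0, 1.0]], 'R': [[-0.319, 0.948, -0.014], [0.77, 0.251, -0.586], [-0.552, -0.198, -0.81]], 't': [143.763, -421.664, 1411.15]}
{'time': 0.1, 'joint_pos': array([ 6.31574975e+01,  5.26044490e+00,  7.05773457e+01,  8.21743402e-05,
        1.04267771e+02, -3.24961406e+00]), 'joint_velocities': array([ 0.00427087, -0.14874691, -0.21381745, -0.06576687, -0.08195871,
        0.00495113]), 'tau': array([ 2.14448963e-03, -4.60214925e+01, -4.19219506e+01, -2.33362573e-05,
        1.06806768e-02, -7.17624744e-05]), 'tcp_pos': array([240.03012321, 549.6032848 , 230.22339139]), 'tool_rot': array([-1.79894613e+02, -6.06341674e-03,  1.56407126e+02]), 'force': array([-0.73491903,  0.28528258, -0.15935262]), 'ft_torque': array([ 0.00047418, -0.07154916,  0.02947559]), 'grasp_force': 0.0, 'finger_gap': 85.43579088293953}
```

View pics/top0.png

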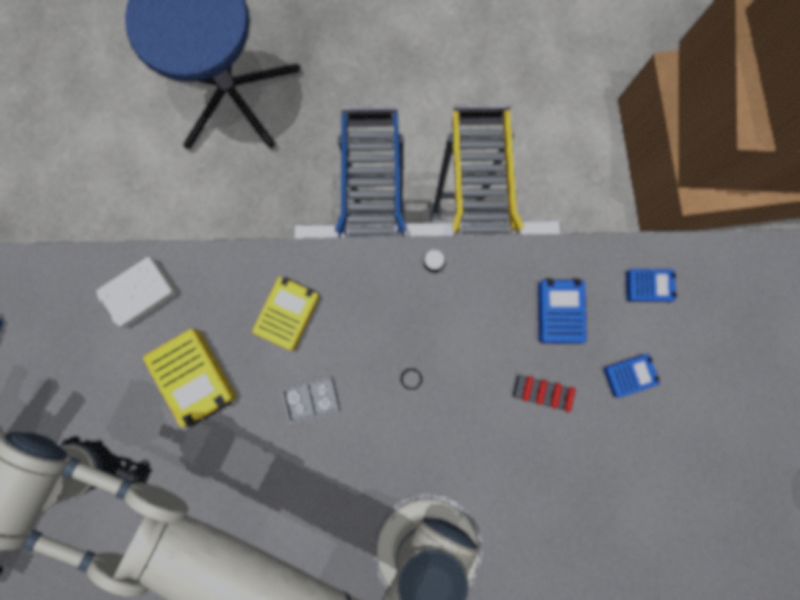

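View pics/scene0.png

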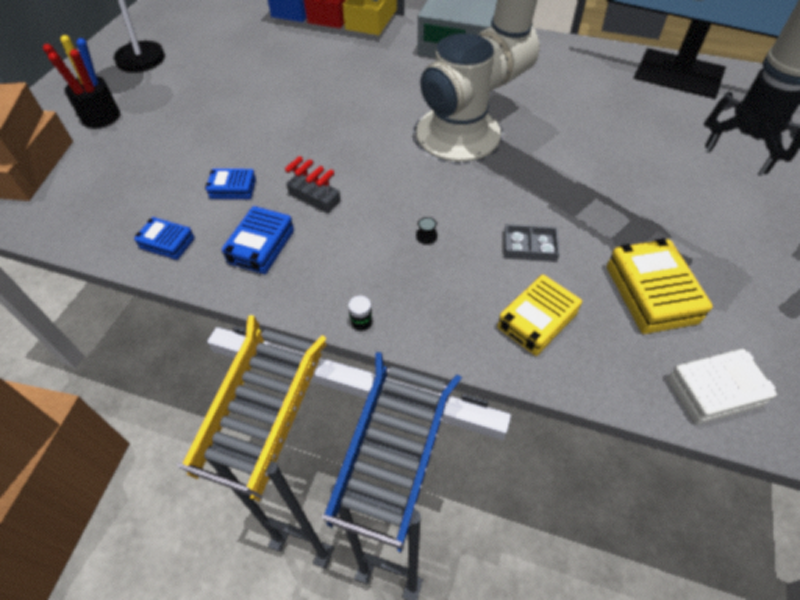

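The top picture shows these candidates (800x600 pixels):
- **Yellow:** large at (187,378), small at (286,313), and a white one at (135,292). The small yellow one fits.
- **Blue:** (563,310), (651,285) and (632,375). The one at (563,310) is the largest, so it fits.

The chute mouths are blue at about (370,235) and yellow at about (488,232). The cases have to cross over. An enlarged crop will confirm this.

```bash
python3 - <<'E'
import cv2
im=cv2.imread("pics/top_raw.png")[65:270,150:430]
cv2.imwrite("pics/crop1.png",cv2.resize(im,None,fx=2.85,fy=2.85,interpolation=cv2.INTER_CUBIC))
E
cat > h.py <<'E'
from plant import ctrl
import numpy as np
def ray(n,uv,z,p=None):
    p=p or ctrl.camera_params(n);K,R,t=map(np.array,(p["camera_matrix"],p["R"],p["t"]))
    c=-R.T@t; d=R.T@np.linalg.inv(K)@np.array([uv[0],uv[1],1.]); return c+d*(z-c[2])/d[2]
def crop(uv): return [150+(uv[0]+.5)/2.85-.5,65+(uv[1]+.5)/2.85-.5]
E
```

```text
(no output)
```

View pics/crop1.png

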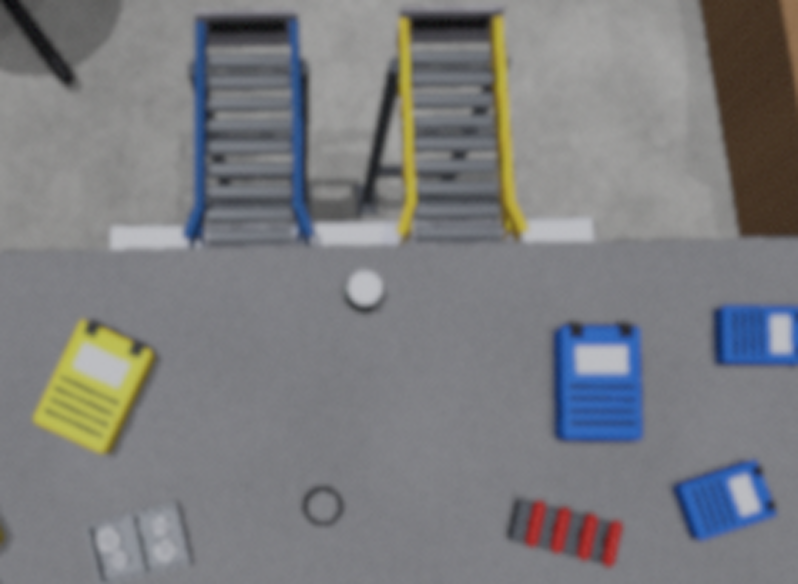

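The crop confirms both: the small yellow case at crop (95,387) with latches toward the upper right, and the largest blue case at (600,382) with latches toward the far edge.

Run:
```python
from h import *
P=ctrl.camera_params("top")
f=lambda uv,z:ray("top",crop(uv),z,P)[:2]
def case(n,c):
    q=np.array([f(u,50) for u in c]); fr=(q[0]+q[1])/2; bk=(q[2]+q[3])/2; d=fr-bk
    print(n,q.round().tolist(),"c",q.mean(0).round(1),"L",np.linalg.norm(d).round(),"W",np.linalg.norm(q[0]-q[1]).round(),"yaw",np.degrees(np.arctan2(d[1],d[0])).round(1))
case("Y",[(87,320),(155,347),(107,453),(34,422)])
case("B",[(558,325),(640,325),(640,438),(558,438)])
for n,u,z in [("bmL",(190,237),27),("bmR",(308,237),27),("ymL",(404,237),27),("ymR",(521,232),27),("beL",(200,25),0),("beR",(295,25),0),("yeL",(405,20),0),("yeR",(500,20),0),
 ("edgeL",(150,249),0),("edgeR",(560,240),0),("can",(365,287),62),("loupe",(323,505),40),("key1",(512,535),36),("key1b",(518,500),36),("key4",(612,565),91),("key4b",(620,525),91),
 ("tr",(93,530),26),("tr",(178,505),26),("tr",(190,567),26),("tr",(103,580),26)]: print(n,f(u,z).round())
```

```text
Y [[586.0, 302.0], [553.0, 222.0], [430.0, 278.0], [467.0, 363.0]] c [508.8 291.2] L 134.0 W 86.0 yaw -26.0
B [[570.0, -252.0], [568.0, -348.0], [435.0, -342.0], [437.0, -246.0]] c [ 502.5 -297. ] L 133.0 W 96.0 yaw -2.7
bmL [688. 182.]
bmR [685.  40.]
ymL [683. -76.]
ymR [ 687. -217.]
beL [964. 170.]
beR [962.  51.]
yeL [966. -88.]
yeR [ 964. -207.]
edgeL [680. 234.]
edgeR [ 682. -270.]
can [617. -25.]
loupe [365.  29.]
key1 [ 326. -191.]
key1b [ 366. -199.]
key4 [ 293. -292.]
key4b [ 337. -303.]
tr [341. 299.]
tr [368. 199.]
tr [296. 185.]
tr [283. 287.]
```

```bash
python3 -m creep '{"dp":[[0,0,0],[0,0,0],[0,0,0],[0,0,0],[0,0,0],[0,0,0],[0,0,0],[0,0,0]],"twist":[[0,0,0.116],[0,0,0.116],[0,0,0.116],[0,0,0.116],[0,0,0.116],[0,0,0.116],[0,0,0.116],[0,0,0.116]]}' 0
python3 -m creep '{"dp":[[0,0,0],[0,0,0],[0,0,0]],"twist":[[0,0,0.116],[0,0,0.116],[0,0,0]]}'
```

```text
time: 0.77
tcp_pos: [240.1, 549.7, 230.5]
tool_rot: [-180.0, 0.1, 102.9]
force: [-0.4, 0.5, -0.3]
finger_gap: 85.6
grasp_force: 0.0
time: 1.02
tcp_pos: [240.1, 549.7, 230.6]
tool_rot: [-180.0, 0.1, 89.7]
force: [-0.3, 0.1, -0.5]
finger_gap: 85.3
grasp_force: 0.0
```

```bash
for i in 1; do
python3 -m creep '{"dp":[[-20,6,0],[-39,11,0],[-39,11,0],[-39,11,0],[-39,11,0],[-39,11,0],[-39,11,0],[-39,11,0]],"twist":[[0,0,0],[0,0,0],[0,0,0],[0,0,0],[0,0,0],[0,0,0],[0,0,0],[0,0,0]]}' | sed -n 1,3p
python3 -m creep '{"dp":[[-39,11,0],[-39,11,0],[-39,11,0],[-39,11,0],[-39,11,0],[-39,11,0],[-39,11,0],[-39,11,0]],"twist":[[0,0,0],[0,0,0],[0,0,0],[0,0,0],[0,0,0],[0,0,0],[0,0,0],[0,0,0]]}' | sed -n 1,3p
python3 -m creep '{"dp":[[-39,11,0],[-39,11,0],[-39,11,0],[-39,11,0],[-39,11,0],[-39,11,0],[-39,11,0],[-20,0,0]],"twist":[[0,0,0],[0,0,0],[0,0,0],[0,0,0],[0,0,0],[0,0,0],[0,0,0],[0,0,0]]}' | sed -n 1,3p
done
```

```text
time: 1.68
tcp_pos: [322.7, 255.0, 231.0]
tool_rot: [180.0, 0.0, 90.2]
time: 2.35
tcp_pos: [410.5, -57.4, 231.3]
tool_rot: [180.0, 0.0, 90.2]
time: 3.02
tcp_pos: [487.5, -352.2, 229.0]
tool_rot: [-179.9, -0.0, 90.1]
```

```bash
python3 -m creep '{"dp":[[-18,6,0],[-18,6,0],[0,0,36],[0,0,36],[0,0,36],[0,0,36],[0,0,0],[0,0,0]],"twist":[[0,0,0],[0,0,0],[0,0,0],[0,0,0],[0,0,0],[0,0,0],[0,0,0],[0,0,0]]}'
python3 - <<'E'
from h import *
import cv2
im=ctrl.snapshot("top");cv2.imwrite("pics/top2.png",cv2.resize(im[65:270,150:430,::-1],None,fx=2.85,fy=2.85,interpolation=cv2.INTER_CUBIC))
E
```

```text
time: 3.68
tcp_pos: [497.9, -383.3, 84.7]
tool_rot: [-179.7, -0.2, 90.1]
force: [0.1, -0.9, 1.1]
finger_gap: 85.2
grasp_force: 0.0
```

View pics/top2.png

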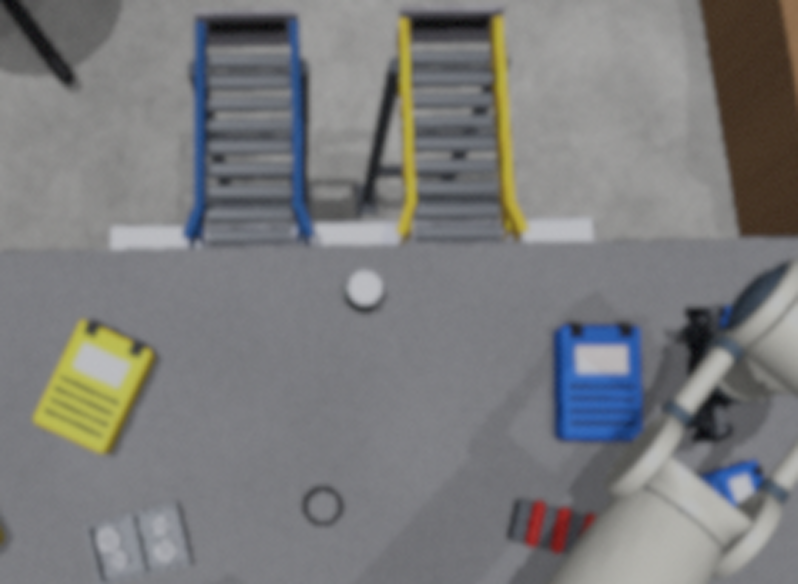

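The fingers, at crop (700,315–440), are clear of the blue case's side (640) and of both decoys. I'm going down now and starting the push.

```bash
python3 -m creep '{"dp":[[0,0,27],[0,0,27],[0,0,20],[0,0,6],[0,0,0],[8,0,0],[8,0,0],[6,0,0]],"twist":[[0,0,0],[0,0,0],[0,0,0],[0,0,0],[0,0,0],[0,0,0],[0,0,0],[0,0,0]]}' 
python3 -m creep '{"dp":[[5,0,0],[5,0,0],[6,0,0],[8,0,0],[10,0,0],[12,0,0],[12,0,0],[12,0,0]],"twist":[[0,0,0],[0,0,0],[0,0,0],[0,0,0],[0,0,0],[0,0,0],[0,0,0],[0,0,0]]}'
```

```text
time: 4.4
tcp_pos: [500.5, -362.2, 10.1]
tool_rot: [179.8, 0.1, 90.0]
force: [0.1, -0.5, 1.0]
finger_gap: 85.4
grasp_force: 0.0
time: 5.07
tcp_pos: [499.2, -291.2, 7.3]
tool_rot: [-180.0, 0.0, 89.9]
force: [0.2, -3.6, 2.6]
finger_gap: 85.4
grasp_force: 2.0
```

```bash
python3 -m creep '{"dp":[[12,-1,0.5],[12,-1,0.5],[12,-1,0.5],[12,-1,0.5],[12,-1,0],[12,-1,0],[12,-1,0],[12,-1,0]],"twist":[[0,0,0],[0,0,0],[0,0,0],[0,0,0],[0,0,0],[0,0,0],[0,0,0],[0,0,0]]}'
python3 - <<'E'
from h import *
import cv2
im=ctrl.snapshot("top");cv2.imwrite("pics/top3.png",cv2.resize(im[65:270,150:430,::-1],None,fx=2.85,fy=2.85,interpolation=cv2.INTER_CUBIC))
E
```

```text
time: 5.73
tcp_pos: [491.1, -195.0, 5.0]
tool_rot: [-180.0, -0.0, 89.9]
force: [1.2, -3.3, 1.6]
finger_gap: 85.4
grasp_force: 1.7
```

View pics/top3.png

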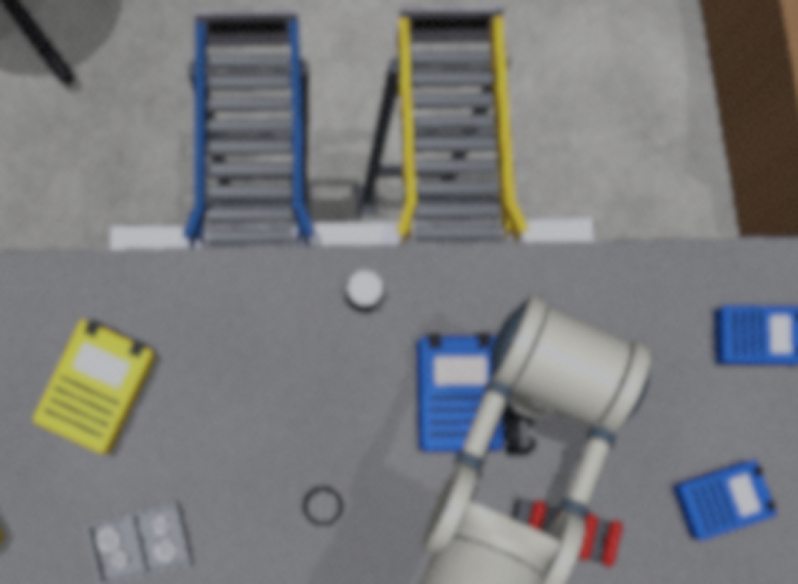

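The blue case is square at crop (418–500, 336–450). Its front edge sits about 40 mm short of the canister and it clears the loupe. I'm carrying on.

```bash
python3 -m creep '{"dp":[[12,0,0],[12,0,0],[12,0,0],[12,0,0],[12,0,0],[12,0,0],[12,0,0],[12,0,0]],"twist":[[0,0,0],[0,0,0],[0,0,0],[0,0,0],[0,0,0],[0,0,0],[0,0,0],[0,0,0]]}' 
python3 -m creep '{"dp":[[12,0,0],[12,0,0],[12,0,0],[12,0,0],[12,0,0],[12,0,0],[12,0,0],[12,0,0]],"twist":[[0,0,0],[0,0,0],[0,0,0],[0,0,0],[0,0,0],[0,0,0],[0,0,0],[0,0,0]]}' 
python3 -m creep '{"dp":[[12,0,0],[12,0,0],[10,0,0],[8,0,0],[5,0,0],[3,0,0],[0,0,0],[0,0,0]],"twist":[[0,0,0],[0,0,0],[0,0,0],[0,0,0],[0,0,0],[0,0,0],[0,0,0],[0,0,0]]}'
```

```text
time: 6.45
tcp_pos: [491.3, -99.1, 5.1]
tool_rot: [-180.0, -0.0, 90.0]
force: [-0.3, -1.6, -1.2]
finger_gap: 85.4
grasp_force: 1.1
time: 7.12
tcp_pos: [491.6, -3.2, 5.3]
tool_rot: [-180.0, 0.0, 89.9]
force: [0.4, -2.1, -1.4]
finger_gap: 85.6
grasp_force: 1.1
time: 7.78
tcp_pos: [491.8, 45.9, 5.5]
tool_rot: [180.0, -0.0, 90.0]
force: [1.4, -0.4, 0.0]
finger_gap: 85.8
grasp_force: 0.0
```

```bash
python3 -m creep '{"dp":[[-15,0,0],[-20,0,0],[0,0,-35],[0,0,-40],[0,0,-40],[0,0,-30],[0,0,0],[0,0,0]],"twist":[[0,0,0],[0,0,0],[0,0,0],[0,0,0],[0,0,0],[0,0,0],[0,0,-0.112],[0,0,-0.112]]}' 0.4
python3 -m creep '{"dp":[[0,0,0],[0,0,0],[0,0,0],[0,0,0],[0,0,0],[0,0,0],[0,0,0],[0,0,0]],"twist":[[0,0,-0.112],[0,0,-0.112],[0,0,-0.112],[0,0,-0.112],[0,0,-0.112],[0,0,-0.112],[0,0,-0.112],[0,0,-0.112]]}' 
python3 -m creep '{"dp":[[0,0,0],[0,0,0],[0,0,0],[0,0,0],[0,0,0]],"twist":[[0,0,-0.112],[0,0,-0.112],[0,0,-0.112],[0,0,-0.115],[0,0,0]]}'
python3 - <<'E'
from h import *
import cv2
im=ctrl.snapshot("top");cv2.imwrite("pics/top4.png",cv2.resize(im[65:270,150:430,::-1],None,fx=2.85,fy=2.85,interpolation=cv2.INTER_CUBIC))
E
```

```text
time: 8.45
tcp_pos: [493.2, 10.3, 154.0]
tool_rot: [179.6, 0.1, 103.0]
force: [1.1, -0.0, -1.1]
finger_gap: 51.2
grasp_force: 0.0
time: 9.12
tcp_pos: [491.7, 10.4, 150.5]
tool_rot: [180.0, 0.0, 154.4]
force: [0.5, -0.3, -1.1]
finger_gap: 51.3
grasp_force: 0.0
time: 9.53
tcp_pos: [491.7, 10.4, 150.5]
tool_rot: [180.0, 0.0, -179.8]
force: [0.1, 0.6, 0.6]
finger_gap: 51.2
grasp_force: 0.0
```

View pics/top4.png

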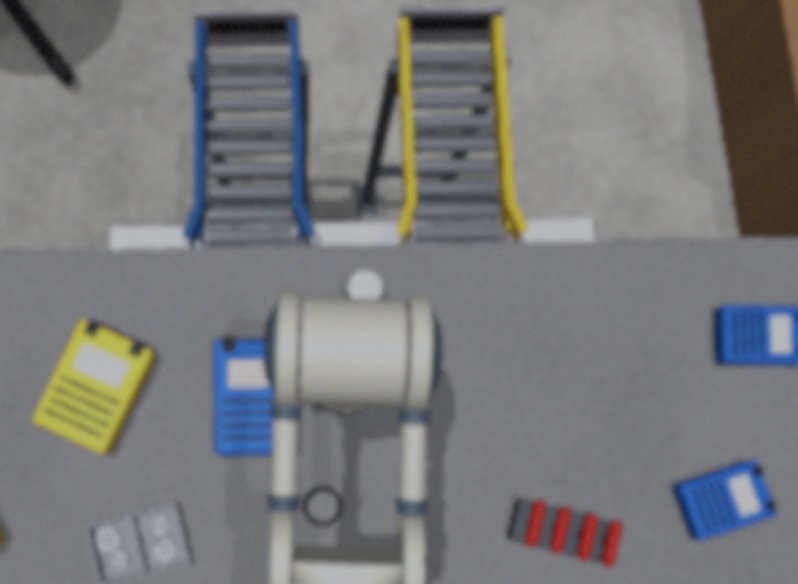

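Blue's left edge is visible at crop (214,339) to (214,453), so the case is square.

Run:
```python
from h import *
for u in [(214,339),(214,453)]: print(ray("top",crop(u),50).round())
print(ray("top",crop((202,25)),0).round(),ray("top",crop((250,240)),0).round(),ray("top",crop((462,235)),0).round())
```

```text
[561. 153.  50.]
[427. 154.  50.]
[964. 167.   0.] [689. 111.   0.] [ 690. -150.    0.]
```

```bash
python3 -m creep '{"dp":[[26,24,0],[26,24,0],[26,24,0],[26,24,0],[0,0,0],[0,0,30],[0,0,30],[0,0,30]],"twist":[[0,0,0],[0,0,0],[0,0,0],[0,0,0],[0,0,0],[0,0,0],[0,0,0],[0,0,0]]}' 
python3 -m creep '{"dp":[[0,0,0],[0,0,30],[0,0,20],[0,0,5],[0,0,0]],"twist":[[0,0,0],[0,0,0],[0,0,0],[0,0,0],[0,0,0]]}'
```

```text
time: 10.25
tcp_pos: [388.3, 106.8, 60.1]
tool_rot: [180.0, 0.2, 179.8]
force: [0.7, -0.3, -0.9]
finger_gap: 51.2
grasp_force: 0.0
time: 10.67
tcp_pos: [387.3, 106.4, 5.1]
tool_rot: [-180.0, -0.1, 179.8]
force: [-0.8, 0.5, 0.2]
finger_gap: 51.4
grasp_force: 0.0
```

```bash
python3 -m creep '{"dp":[[-8,0,0],[-8,0,0],[-6,0,0],[-5,0,0],[-6,0,0],[-8,0,0],[-10,0,0],[-10,0.5,0]],"twist":[[0,0,0],[0,0,0],[0,0,0],[0,0,0],[0,0,0],[0,0,0],[0,0,0],[0,0,0]]}' 
python3 -m creep '{"dp":[[-10,1,0],[-10,1,0],[-10,1,0],[-10,1,0],[-10,1,0],[-10,0.5,0],[-10,0,0],[-10,0,0]],"twist":[[0,0,0],[0,0,0],[0,0,0],[0,0,0],[0,0,0],[0,0,0],[0,0,0],[0,0,0]]}'
python3 - <<'E'
from h import *
import cv2
im=ctrl.snapshot("top");cv2.imwrite("pics/top5.png",cv2.resize(im[65:270,150:430,::-1],None,fx=2.85,fy=2.85,interpolation=cv2.INTER_CUBIC))
E
```

```text
time: 11.33
tcp_pos: [449.4, 107.3, 7.7]
tool_rot: [180.0, 0.0, 179.9]
force: [-7.5, 0.3, 9.3]
finger_gap: 51.3
grasp_force: 3.9
time: 12.0
tcp_pos: [529.5, 112.8, 7.7]
tool_rot: [180.0, 0.0, 179.9]
force: [-6.8, -0.1, 8.5]
finger_gap: 51.7
grasp_force: 3.7
```

View pics/top5.png

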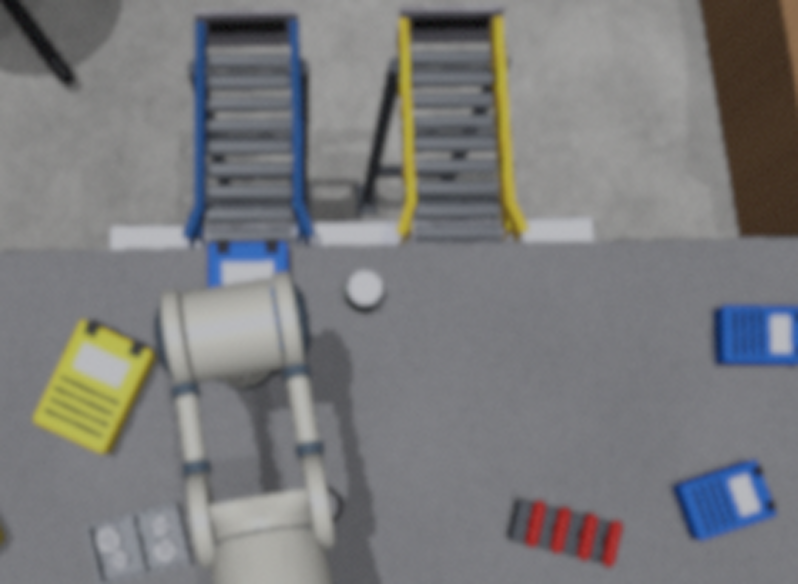

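The blue case's front is at crop (208–288, 240), centred on the mouth at about 249. I'm pushing it over the crest, then backing off.

```bash
python3 -m creep '{"dp":[[-11,0,0],[-11,0,0],[-11,0,0],[-11,0,0],[-11,0,0],[-11,0,0],[-11,0,0],[-11,0,0]],"twist":[[0,0,0],[0,0,0],[0,0,0],[0,0,0],[0,0,0],[0,0,0],[0,0,0],[0,0,0]]}' 
python3 -m creep '{"dp":[[-10,0,0],[-10,0,0],[-8,0,0],[-6,0,0],[0,0,0],[12,0,0],[20,0,0],[0,0,0]],"twist":[[0,0,0],[0,0,0],[0,0,0],[0,0,0],[0,0,0],[0,0,0],[0,0,0],[0,0,0]]}' 
python3 -m creep '{"dp":[[0,0,-35],[0,0,-40],[0,0,-40],[0,0,-40],[20,0,0],[30,0,0],[30,0,0],[0,0,0]],"twist":[[0,0,0],[0,0,0],[0,0,0],[0,0,0],[0,0,0],[0,0,0],[0,0,0],[0,0,0]]}' 0
python3 - <<'E'
from h import *
import cv2
im=ctrl.snapshot("top");cv2.imwrite("pics/top6.png",cv2.resize(im[65:270,150:430,::-1],None,fx=2.85,fy=2.85,interpolation=cv2.INTER_CUBIC))
E
```

```text
time: 12.72
tcp_pos: [617.4, 112.7, 7.7]
tool_rot: [180.0, 0.0, 179.9]
force: [-6.3, 0.1, 7.4]
finger_gap: 51.6
grasp_force: 2.9
time: 13.38
tcp_pos: [615.6, 112.5, 4.2]
tool_rot: [-180.0, -0.2, 180.0]
force: [0.1, 0.0, -0.6]
finger_gap: 51.5
grasp_force: 0.0
time: 14.05
tcp_pos: [534.6, 112.7, 159.9]
tool_rot: [-180.0, -0.2, 180.0]
force: [0.4, -0.4, 0.1]
finger_gap: 85.5
grasp_force: 0.0
```

View pics/top6.png

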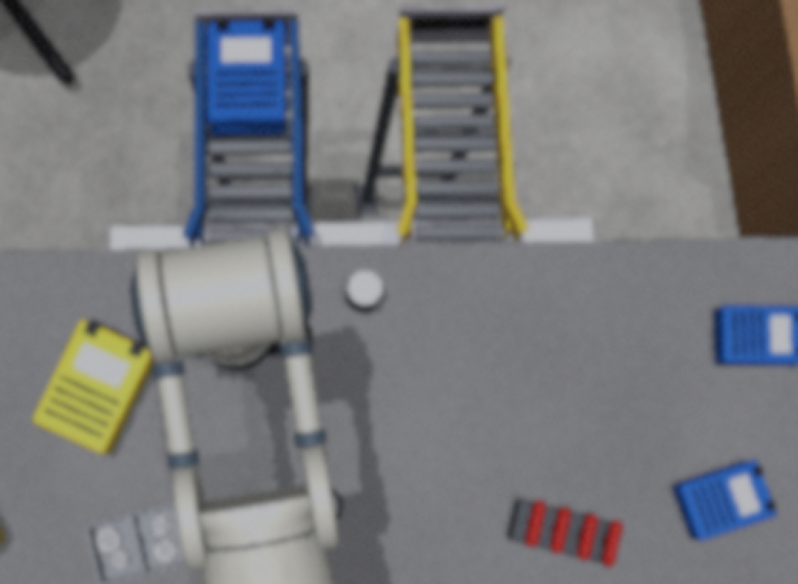

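The blue case lies square against its stop at crop (208–286, 20–130), and the canister hasn't moved. Yellow is next: I'll move to the far side of it and turn the tool to its yaw.

```bash
python3 -m creep '{"dp":[[-2,37,0],[-2,37,0],[-2,37,0],[-2,37,0],[-2,37,0],[-1,37,0],[0,32,0],[0,0,0]],"twist":[[0,0,0],[0,0,0],[0,0,0],[0,0,0],[0,0,0],[0,0,0],[0,0,0],[0,0,0.119]]}' 0
python3 -m creep '{"dp":[[0,0,0],[0,0,0],[0,0,0],[0,0,0],[0,0,0],[0,0,0],[0,0,0],[0,0,0]],"twist":[[0,0,0.119],[0,0,0.119],[0,0,0.119],[0,0,0.119],[0,0,0.119],[0,0,0.119],[0,0,0.119],[0,0,0.119]]}' 
python3 -m creep '{"dp":[[0,0,0],[0,0,0],[0,0,0],[0,0,0],[0,0,0],[0,0,0],[0,0,0],[0,0,0]],"twist":[[0,0,0.119],[0,0,0.119],[0,0,0.119],[0,0,0.119],[0,0,0.119],[0,0,0.119],[0,0,0.119],[0,0,0.119]]}' 
python3 -m creep '{"dp":[[0,0,0],[0,0,0]],"twist":[[0,0,0],[0,0,0]]}'
python3 - <<'E'
from h import *
import cv2
im=ctrl.snapshot("top");cv2.imwrite("pics/top7.png",cv2.resize(im[100:280,90:370,::-1],None,fx=2.85,fy=2.85,interpolation=cv2.INTER_CUBIC))
E
```

```text
time: 14.77
tcp_pos: [549.4, 372.6, 158.8]
tool_rot: [179.9, -0.1, 173.5]
force: [0.6, 0.0, -0.0]
finger_gap: 85.4
grasp_force: 0.0
time: 15.43
tcp_pos: [550.9, 366.9, 160.1]
tool_rot: [180.0, 0.0, 118.2]
force: [-0.2, 0.6, 1.0]
finger_gap: 85.2
grasp_force: 0.0
time: 16.1
tcp_pos: [551.0, 366.8, 160.1]
tool_rot: [180.0, -0.0, 63.7]
force: [-0.0, -0.4, 0.3]
finger_gap: 85.3
grasp_force: 0.0
time: 16.27
tcp_pos: [550.6, 366.8, 160.1]
tool_rot: [180.0, -0.0, 64.2]
force: [0.6, 0.6, 0.9]
finger_gap: 85.2
grasp_force: 0.0
```

View pics/top7.png

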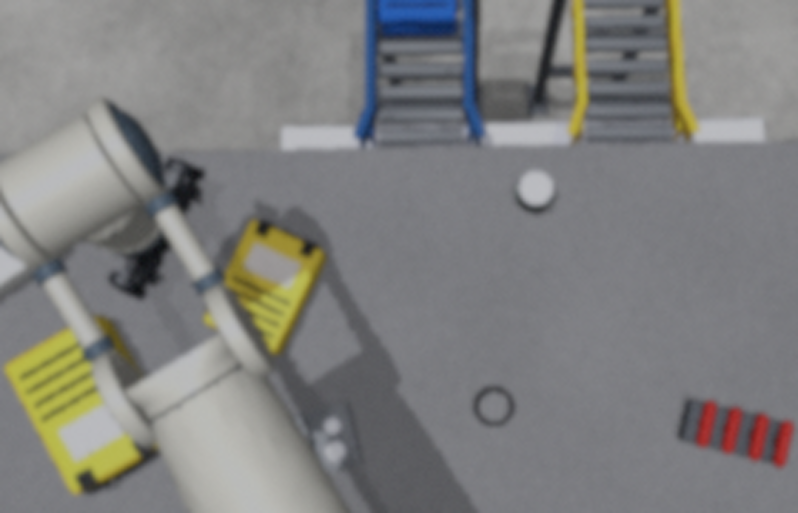

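The open fingers at about (185,185) and (133,280) line up with yellow's far side and clear the large decoy. Down, then push while turning the case square.

```bash
python3 -m creep '{"dp":[[0,-4,38],[0,0,38],[0,0,38],[0,0,30],[0,0,10],[-8,0,0],[-8,0,0],[-6,0,0]],"twist":[[0,0,0],[0,0,0],[0,0,0],[0,0,0],[0,0,0],[0,0,0],[0,0,0],[0,0,0]]}' 
python3 -m creep '{"dp":[[-5,0,0],[-5,0,0],[-6,0,0],[-8,0,0],[-10,0,0],[-10,0,0],[-10,0,0],[-10,0,0]],"twist":[[0,0,0],[0,0,0],[0,0,0],[0,0,-0.02],[0,0,-0.023],[0,0,-0.023],[0,0,-0.023],[0,0,-0.023]]}'
```

```text
time: 16.98
tcp_pos: [537.9, 348.5, 9.5]
tool_rot: [179.9, -0.2, 64.1]
force: [0.3, 0.4, 0.4]
finger_gap: 85.2
grasp_force: 0.0
time: 17.65
tcp_pos: [510.8, 290.2, 7.7]
tool_rot: [179.9, -0.1, 70.5]
force: [0.2, 3.2, 1.7]
finger_gap: 85.8
grasp_force: 1.5
```

```bash
python3 -m creep '{"dp":[[-10,0.4,0.3],[-10,0.4,0.3],[-10,0.4,0.3],[-10,0.4,0.3],[-10,0.4,0.3],[-10,0.4,0.3],[-10,0.4,0],[-10,0.4,0]],"twist":[[0,0,-0.023],[0,0,-0.023],[0,0,-0.023],[0,0,-0.023],[0,0,-0.023],[0,0,-0.023],[0,0,-0.023],[0,0,-0.023]]}' 
python3 -m creep '{"dp":[[-10,0.4,0],[-10,0.4,0],[-10,0.4,0],[-10,0.4,0],[-10,0.4,0],[-10,0.4,0],[-10,0.4,0],[-5,0,0]],"twist":[[0,0,-0.023],[0,0,-0.023],[0,0,-0.023],[0,0,-0.023],[0,0,-0.023],[0,0,-0.023],[0,0,-0.023],[0,0,0]]}'
python3 - <<'E'
from h import *
import cv2
im=ctrl.snapshot("top");cv2.imwrite("pics/top8.png",cv2.resize(im[65:270,150:430,::-1],None,fx=2.85,fy=2.85,interpolation=cv2.INTER_CUBIC))
E
```

```text
time: 18.32
tcp_pos: [493.2, 212.0, 5.6]
tool_rot: [179.9, -0.1, 81.1]
force: [0.7, 2.7, 2.4]
finger_gap: 85.2
grasp_force: 1.5
time: 18.98
tcp_pos: [489.9, 136.5, 5.4]
tool_rot: [179.9, -0.0, 90.3]
force: [-0.0, 2.4, 2.1]
finger_gap: 85.5
grasp_force: 1.5
```

View pics/top8.png

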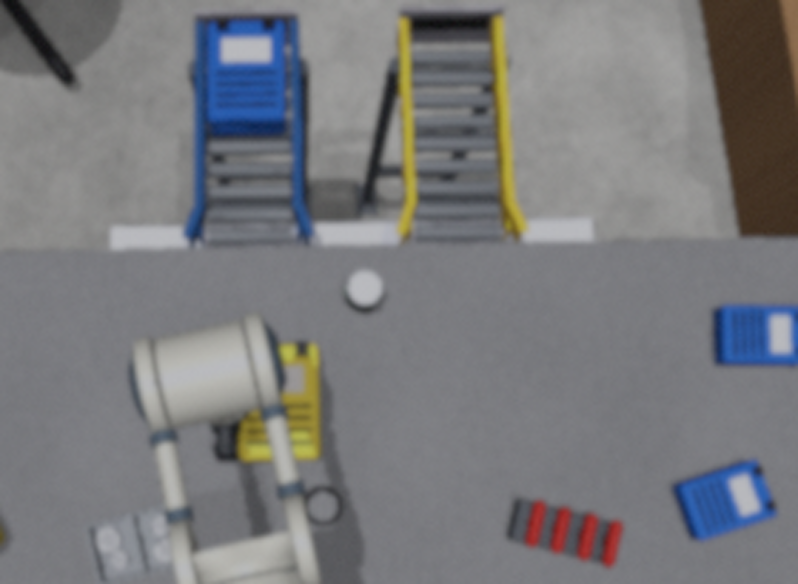

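The yellow case is square at crop (240–320, 345–458), about 40 mm clear of the canister and 30 mm clear of the loupe. That was my last picture, so from here I'll check with image code.

```bash
python3 -m creep '{"dp":[[-8,0,0],[-11,0,0],[-12,0,0],[-12,0,0],[-12,0,0],[-12,0,0],[-12,0,0],[-12,0,0]],"twist":[[0,0,0],[0,0,0],[0,0,0],[0,0,0],[0,0,0],[0,0,0],[0,0,0],[0,0,0]]}' 
python3 -m creep '{"dp":[[-12,0,0],[-12,0,0],[-12,0,0],[-12,0,0],[-12,0,0],[-12,0,0],[-12,0,0],[-12,0,0]],"twist":[[0,0,0],[0,0,0],[0,0,0],[0,0,0],[0,0,0],[0,0,0],[0,0,0],[0,0,0]]}' 
python3 -m creep '{"dp":[[-12,0,0],[-10,0,0],[-7,0,0],[-5,0,0],[-2,0,0],[0,0,0],[0,0,0]],"twist":[[0,0,0],[0,0,0],[0,0,0],[0,0,0],[0,0,0],[0,0,0],[0,0,0]]}'
```

```text
time: 19.7
tcp_pos: [490.1, 44.8, 4.4]
tool_rot: [-180.0, -0.0, 90.2]
force: [-1.0, 1.8, 2.0]
finger_gap: 85.6
grasp_force: 1.5
time: 20.37
tcp_pos: [490.5, -51.0, 4.4]
tool_rot: [-180.0, -0.0, 90.2]
force: [-0.3, 3.0, 1.4]
finger_gap: 85.4
grasp_force: 1.5
time: 20.95
tcp_pos: [490.5, -86.1, 4.2]
tool_rot: [-180.0, 0.0, 90.2]
force: [0.5, -0.4, 0.3]
finger_gap: 85.3
grasp_force: 0.0
```

```bash
python3 -m creep '{"dp":[[15,0,0],[20,0,0],[0,0,-35],[0,0,-40],[0,0,-40],[0,0,-30],[0,0,0],[0,0,0]],"twist":[[0,0,0],[0,0,0],[0,0,0],[0,0,0],[0,0,0],[0,0,0],[0,0,-0.112],[0,0,-0.112]]}' 0.4 | sed -n 1,3p
python3 -m creep '{"dp":[[0,0,0],[0,0,0],[0,0,0],[0,0,0],[0,0,0],[0,0,0],[0,0,0],[0,0,0]],"twist":[[0,0,-0.112],[0,0,-0.112],[0,0,-0.112],[0,0,-0.112],[0,0,-0.112],[0,0,-0.112],[0,0,-0.112],[0,0,-0.112]]}'  | sed -n 1,3p
python3 -m creep '{"dp":[[0,0,0],[0,0,0],[0,0,0],[0,0,0],[0,0,0]],"twist":[[0,0,-0.112],[0,0,-0.112],[0,0,-0.112],[0,0,-0.115],[0,0,0]]}'  | sed -n 1,3p
python3 - <<'E'
from h import *
import cv2
im=ctrl.snapshot("top").astype(int); cv2.imwrite("pics/top9.png",im[:,:,::-1])
m=(im[:,:,0]>110)&(im[:,:,2]<0.55*im[:,:,0])&(im[:,:,1]>80)
P=ctrl.camera_params("top")
for r in range(178,232,3):
    c=np.where(m[r,290:400])[0]+290
    if len(c)>3: print(r,c.min(),c.max(),ray("top",(c.max()+.5,r),50,P)[:2].round(),ray("top",(c.min()-.5,r),50,P)[:2].round())
# chute guides below edge: columns of yellow at rows
for r in (80,100,120,140,146):
    c=np.where(m[r,270:350])[0]+270; g=np.where(np.diff(c)>5)[0]
    if len(g): print("chute",r,c,ray("top",((c[:g[0]+1].mean()+c[g[0]+1:].mean())/2,r),15,P)[:2].round(1))
E
```

```text
time: 21.62
tcp_pos: [491.9, -50.9, 152.7]
tool_rot: [179.7, 0.2, 103.4]
time: 22.28
tcp_pos: [490.5, -50.7, 149.2]
tool_rot: [-180.0, -0.0, 154.7]
time: 22.7
tcp_pos: [490.5, -50.7, 149.2]
tool_rot: [-180.0, -0.0, -179.5]
208 301 328 [ 473. -191.] [474. -98.]
211 300 328 [ 463. -191.] [464. -95.]
214 300 328 [ 453. -191.] [454. -94.]
217 300 328 [ 443. -190.] [444. -94.]
220 300 328 [ 433. -190.] [435. -94.]
223 300 328 [ 423. -189.] [425. -93.]
chute 80 [290 291 292 293 323 324 325 326] [ 928.2 -142.4]
chute 100 [291 292 293 324 325 326 327] [ 855.4 -142.7]
chute 120 [292 293 294 325 326 327 328] [ 783.4 -143.8]
chute 140 [291 292 293 294 328 329 330 331 332] [ 712.2 -146.6]
chute 146 [291 292 293 331 332] [ 690.9 -147.7][ WARN:0@0.408] global loadsave.cpp:1063 imwrite_ Unsupported depth image for selected encoder is fallbacked to CV_8U.
```

```bash
python3 -m creep '{"dp":[[25,-22.5,0],[25,-22.5,0],[25,-22.5,0],[25,-22.5,0],[0,0,0],[0,0,30],[0,0,25],[0,0,0]],"twist":[[0,0,0],[0,0,0],[0,0,0],[0,0,0],[0,0,0],[0,0,0],[0,0,0],[0,0,0]]}' 0.5
python3 -m creep '{"dp":[[0,0,30],[0,0,30],[0,0,20],[0,0,8],[0,0,0]],"twist":[[0,0,0],[0,0,0],[0,0,0],[0,0,0],[0,0,0]]}'
```

```text
time: 23.42
tcp_pos: [388.6, -140.1, 89.4]
tool_rot: [179.8, -0.4, -180.0]
force: [-0.4, -0.1, -1.5]
finger_gap: 42.7
grasp_force: 0.0
time: 23.83
tcp_pos: [390.2, -140.5, 5.3]
tool_rot: [179.9, -0.2, -179.8]
force: [-0.5, -0.0, -0.2]
finger_gap: 42.7
grasp_force: 0.0
```

```bash
python3 -m creep '{"dp":[[-7,0,0],[-6,0,0],[-5,0,0],[-5,0,0],[-6,0,0],[-8,0,0],[-10,0,0],[-10,-0.5,0]],"twist":[[0,0,0],[0,0,0],[0,0,0],[0,0,0],[0,0,0],[0,0,0],[0,0,0],[0,0,0]]}' 
python3 -m creep '{"dp":[[-10,-0.5,0],[-10,-0.5,0],[-10,-0.5,0],[-10,-0.5,0],[-10,-0.5,0],[-10,-0.5,0],[-10,0,0],[-5,0,0]],"twist":[[0,0,0],[0,0,0],[0,0,0],[0,0,0],[0,0,0],[0,0,0],[0,0,0],[0,0,0]]}'
python3 - <<'E'
from h import *
im=ctrl.snapshot("top").astype(int)
m=(im[:,:,0]>110)&(im[:,:,2]<0.55*im[:,:,0])&(im[:,:,1]>80)
P=ctrl.camera_params("top")
for r in range(140,190,3):
    c=np.where(m[r,280:400])[0]+280
    if len(c)>3: print(r,c.tolist() if r<152 else (c.min(),c.max()),ray("top",(c.max()+.5,r),50,P)[:2].round(),ray("top",(c.min()-.5,r),50,P)[:2].round())
E
```

```text
time: 24.5
tcp_pos: [448.8, -141.4, 6.6]
tool_rot: [180.0, -0.0, -179.8]
force: [-3.0, -0.9, 1.9]
finger_gap: 42.7
grasp_force: 0.0
time: 25.17
tcp_pos: [524.3, -144.1, 6.4]
tool_rot: [180.0, 0.0, -179.8]
force: [-3.3, 1.1, 0.9]
finger_gap: 42.5
grasp_force: 0.0
140 [291, 292, 293, 294, 328, 329, 330, 331, 332] [ 703. -214.] [705. -71.]
143 [291, 292, 293, 327, 328, 329, 330, 331, 332, 333] [ 692. -217.] [695. -71.]
146 [291, 292, 293, 331, 332] [ 682. -213.] [685. -71.]
149 [313, 314, 315, 316, 317, 318, 319] [ 673. -169.] [ 673. -145.]
152 (np.int64(299), np.int64(326)) [ 662. -192.] [664. -97.]
155 (np.int64(299), np.int64(326)) [ 651. -191.] [653. -97.]
158 (np.int64(299), np.int64(326)) [ 641. -191.] [643. -97.]
161 (np.int64(299), np.int64(327)) [ 631. -194.] [633. -96.]
164 (np.int64(299), np.int64(303)) [ 622. -113.] [623. -96.]
167 (np.int64(299), np.int64(305)) [ 612. -119.] [612. -96.]
170 (np.int64(299), np.int64(304)) [ 602. -116.] [602. -95.]
173 (np.int64(300), np.int64(303)) [ 592. -112.] [592. -98.]
```

Yellow is square, centred at y of about −145, with its front at x of about 673. Over the crest next.

```bash
python3 -m creep '{"dp":[[-10,0,0],[-11,-0.2,0],[-11,-0.2,0],[-11,-0.2,0],[-11,-0.2,0],[-11,-0.2,0],[-11,0,0],[-11,0,0]],"twist":[[0,0,0],[0,0,0],[0,0,0],[0,0,0],[0,0,0],[0,0,0],[0,0,0],[0,0,0]]}' 
python3 -m creep '{"dp":[[-11,0,0],[-10,0,0],[-8,0,0],[-6,0,0],[0,0,0],[12,0,0],[20,0,0],[0,0,0]],"twist":[[0,0,0],[0,0,0],[0,0,0],[0,0,0],[0,0,0],[0,0,0],[0,0,0],[0,0,0]]}' 
python3 -m creep '{"dp":[[0,0,-35],[0,0,-40],[0,0,-40],[0,0,-40],[20,0,0],[30,0,0],[30,0,0],[0,0,0]],"twist":[[0,0,0],[0,0,0],[0,0,0],[0,0,0],[0,0,0],[0,0,0],[0,0,0],[0,0,0]]}'
python3 -m creep '{"dp":[[0,0,0],[0,0,0],[0,0,0],[0,0,0],[0,0,0],[0,0,0],[0,0,0],[0,0,0]],"twist":[[0,0,0],[0,0,0],[0,0,0],[0,0,0],[0,0,0],[0,0,0],[0,0,0],[0,0,0]]}' >/dev/null
python3 - <<'E'
from h import *
import cv2
im=ctrl.snapshot("top"); cv2.imwrite("pics/final.png",im[:,:,::-1]); old=cv2.imread("pics/top_raw.png")[:,:,::-1].astype(int); im=im.astype(int)
P=ctrl.camera_params("top")
y=(im[:,:,0]>110)&(im[:,:,2]<0.55*im[:,:,0])&(im[:,:,1]>80)
b=(im[:,:,2]>110)&(im[:,:,0]<0.5*im[:,:,2])
for n,m,c0,c1 in(("Y",y,285,340),("B",b,212,262)):
    for r in range(66,120,5):
        c=np.where(m[r,c0:c1])[0]+c0
        print(n,r,len(c),c.min(),c.max()," ".join(map(str,c[np.where(np.diff(c)>2)[0]])))
# unmoved things: mean change in their boxes (cols,rows of raw)
for n,(a,bb,c,d) in dict(can=(270,286,158,174),loupe=(255,272,233,250),key=(328,370,238,265),tray=(181,218,238,270)).items():
    print(n,np.abs(im[c:d,a:bb]-old[c:d,a:bb]).mean().round(1))
E
```

```text
time: 25.88
tcp_pos: [610.5, -144.8, 6.5]
tool_rot: [180.0, 0.0, -179.8]
force: [-1.3, 0.1, 1.1]
finger_gap: 42.5
grasp_force: 0.0
time: 26.55
tcp_pos: [609.7, -144.6, 5.0]
tool_rot: [179.9, -0.3, -179.8]
force: [-0.8, 0.6, -0.5]
finger_gap: 42.6
grasp_force: 0.0
time: 27.22
tcp_pos: [528.8, -145.0, 160.7]
tool_rot: [180.0, -0.2, -179.8]
force: [1.2, 0.3, -0.5]
finger_gap: 42.8
grasp_force: 0.0Traceback (most recent call last):
  File "<stdin>", line 10, in <module>
    return umr_minimum(a, axis, None, out, keepdims, initial, where)
ValueError: zero-size array to reduction operation minimum which has no identity
```

Run:
```python
import cv2,numpy as np
im=cv2.imread("pics/final.png")[:,:,::-1].astype(int); old=cv2.imread("pics/top_raw.png")[:,:,::-1].astype(int)
y=(im[:,:,0]>110)&(im[:,:,2]<0.55*im[:,:,0])&(im[:,:,1]>80)
b=(im[:,:,2]>110)&(im[:,:,0]<0.5*im[:,:,2])
for r in range(66,150,4):
    print(r,"B",''.join('#' if v else '.' for v in b[r,212:264]),"Y",''.join('#' if v else '.' for v in y[r,285:338]))
for n,(a,bb,c,d) in dict(can=(270,286,158,174),loupe=(255,272,233,250),key=(328,370,238,265),tray=(181,218,238,270),ref=(410,425,220,235)).items():
    A=[cv2.GaussianBlur(q[c:d,a:bb].astype(np.uint8),(0,0),.7).mean(2).astype(np.float32) for q in(im,old)]
    print(n,np.abs(A[0]-A[1]).mean().round(1),np.round(cv2.phaseCorrelate(*A),2))
```

```text
66 B .................................................... Y .....................................................
70 B .................................................... Y .....................................................
74 B .......##.####....#############...####..##.......... Y .....####..##############################............
78 B .......########...................####..##.......... Y .....####.######...................######............
82 B .......##.#####...................###....#.......... Y .....####..#####...................#######...........
86 B .......########...................####..###......... Y .....#####.#######....#####################..........
90 B .......###############################..###......... Y .....#####.###############################...........
94 B .......################################.###......... Y .....#####.################################..........
98 B .......###############################...##......... Y .....####...###############################..........
102 B .......##.############################...##......... Y ......####..#
[... 989 characters left out ...]
....................###....... Y .......###................................#####......
142 B .....##....................................###...... Y ......###....................................####....
146 B ....#........................................##..... Y ......##.............................................Traceback (most recent call last):
  File "<stdin>", line 9, in <module>
    return _wrapfunc(a, 'round', decimals=decimals, out=out)
    return _wrapit(obj, method, *args, **kwds)
    conv = _array_converter(obj)
ValueError: setting an array element with a sequence. The requested array has an inhomogeneous shape after 1 dimensions. The detected shape was (2,) + inhomogeneous part.
```

Both cases lie square against their stops at the same row range. The arm is lifted clear, and nothing came near the other objects. Handing in.

```bash
python3 -c "
from plant import ctrl
print(ctrl.job_done())"
```

```text
the job is handed in; nothing more can be done
None
```

I handed the job in with both cases flat and square against the end stops of their own chutes, latch end first. The final image confirmed this for the cases, but my numeric check that the canister, loupe, key stand and tray hadn't moved errored out, so that rests on planned clearances and the earlier pictures.

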